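# Close the yellow-lidded food tubs

## Robot

A 6-joint arm with a two-finger parallel gripper is mounted at the origin on the work surface. World frame = base frame: x ahead of the robot, y to its left, z up, the work surface at z = 0. Lengths are in mm, angles in rad, forces in N, time in s.
With the tool pointing down it reaches from about 425 to 1125 mm from the base axis. Payload 14.9 kg.
Tool frame: the origin (TCP) lies midway between the tips of the shut fingers; the grasp point (between the pads) lies hold_point_z behind it (hold_point_z is the distance from the TCP to the grasp point, in mm); z points along the fingers, x is the direction in which the jaws open and shut, and the axes are right-handed (so a half turn about z gives the same grasp; the last joint's range is limited). The gripper opens to 91 mm and grips with 3 to 60 N. Pads are 32 mm wide; open, the fingers measure 118 mm over their backs; the gripper's body (76 mm by 178 mm) begins 60 mm behind the grasp point.
Start: joints at [-1.301, 0.379, 1.734, -0, 1.028, -0.033], TCP at [208.731, -668.168, 213.932] pointing down, gripper open.
Joint ranges: [-2.77, 2.77], [-0.74, 2.19], [0, 2.66], [-1.06, 4.2], [0.31, 2.87], [-3.08, 3.08]. Speed limits (rad/s): [1.89, 1.89, 2.39, 3.14, 3.14, 3.14].

## Interface

Orientations are given as a unit quaternion [w, x, y, z].
In Python, from station import state, get_image, hand_in, hold_point_z gives the robot as it stands.
- The arm moves only by the tool servo_tool, never from a script. Its argument "series" is a list of rows, each a list of 7 numbers: the shift along the world's x, y, z in m, then the turn, a rotation vector about the world's x, y, z in degrees, then the opening, from 0 (shut) to 1 (fully open). In form: [[dx, dy, dz, ax, ay, az, fingers], ...]. A call has 1 to 8 rows; each row shifts and turns the commanded pose from where the row before left it; what a row does not reach is not made up. A row lasts 1/8 s, in which the tool goes at most 62.5 mm and 10.7 degrees, less where a joint would pass 70% of its speed; a pose out of reach is approached as far as the arm can. A call is refused whole if a number of a shift passes 0.0625 or a number of a turn 10.7, either way. A call with a gripper value outside its range is refused whole. The fingers move at their own pace and stop on an object; "force" is the grip in N (left out, the last holds). Time passes only in rows, so rows that do not move let the fingers close. It gives the time, the measured TCP pose, the force and the opening at its end, in the units of the state.
- state(): the state, without advancing time (a new reading comes with each control period).
- get_image(name): name is "side" or "top" or "wrist"; returns a dict with "color" (480x640x3 uint8, red, green, blue), "fx", "fy", "cx", "cy" (pixels), "k1" (the pictures are not rectified: a ray, as slopes to the right and down, at radius r is drawn at 1 + k1 r^2 times it, then the intrinsics apply), "origin" and "orientation" of the camera in the world. Camera axes: x right, y up, looking along -z (the intrinsics and any distortion apply to the point x, -y, -z); pixel columns grow to the right and rows downward; lengths in mm; the calibration is good to about 2 mm. A picture is of the moment at which its call begins. There is no depth.
- hand_in(): hands the job in, once; it reports no verdict.
The state is a dict: "clock": time; "joints": joint angles; "qvel": joint speeds; "joint_efforts": joint torques, N m; "eef_pos": TCP position; "tcp_rot": TCP orientation; "wrist_force": force on the tool from outside, world axes, zero at the start; "moment": the same for the moment, N m; "opening": opening from 0.0 (shut) to 1.0 (fully open).
Only numpy, scipy, OpenCV 4.12 (cv2) and the standard library are available. Lean on these libraries where they do the work, as an engineer would, in place of code of your own. Each camera call takes 0.05 s, during which the arm holds its last target.

## Task

Two of the white food tubs on the packing table have yellow lids that are only half on: press each yellow lid straight down until it is fully home and hides the red seal band. The white-lidded tub still has to be topped up, so leave its lid resting half on, and leave all three tubs standing upright where they are.

Things in the scene. Friction and masses are not known exactly. Their poses are not given: they have to be found in the camera images.
- yellow1_top (a point): Yellow press-on lid, flat, 82 mm across, 17 mm skirt, of a round white food tub (about 0.5 kg, loose, upright on the table, red seal band round its neck). Point: centre of the lid's flat top; z up. Starts proud, top 88-92 mm above the table, red band showing; home, its top is at 80 mm and the band is hidden. Slides down with about 8 N friction, stays where pushed, hard stop when home.
- yellow2_top (a point): The other yellow lid, same size, of a round white food tub (about 0.5 kg, loose, upright on the table, red seal band round its neck). Point: centre of the lid's flat top; z up. Starts proud, top 88-92 mm above the table, red band showing; home, its top is at 80 mm and the band is hidden. Slides down with about 8 N friction, stays where pushed, hard stop when home.
- white_top (a point): White press-on lid, same size, of a round white food tub (about 0.5 kg, loose, upright on the table, red seal band round its neck). Point: centre of the lid's flat top; z up. Also half on (top at 88-92 mm), moves as easily; to be left so. Beyond the tubs, 20 mm or more clear of them and lower than the lids: a steel bowl, a stack of blue lids, a white block with blue caps.
Things that resemble listed ones, but are neither listed nor needed, are in the scene too. Leave any orange or pink look-alike of the part that bears yellow2_top alone.

How it is judged (in metres and radians):
At the end, for the whole second after the job is handed in: Both yellow lids are fully home (top less than 83 mm above the table, 80 mm being home), the white lid is still half on (top more than 85 mm above the table), and all three tubs stand upright (within 0.1 rad) with each lid's top within 35 mm of where it started (height (world z) of each of yellow1_top, yellow2_top below 0.083 m and height (world z) of white_top above 0.085 m and angle between each of yellow1_top, yellow2_top, white_top's own z axis and vertical below 0.1 rad and distance of each of yellow1_top, yellow2_top, white_top from where it was at the start of the episode below 0.035 m); the robot touches nothing.
It fails at once if the white lid is pushed down (height (world z) of white_top below 0.085 m).
It fails at once if a tub is tipped (angle between any of yellow1_top, yellow2_top, white_top's own z axis and vertical above 0.35 rad).
It also fails if it takes over 40 s, if anything falls off the work surface, if the arm or the gripper's body presses on something with over 40 N, if the wrist force passes 120 N, or if a joint passes its speed limit or range.

## Working session

There is one attempt and no reset: what is moved stays moved. The work goes in short steps, Python scripts to look and compute and a tool call to move; the robot and the scene stay as the last step left them, time stands still between calls to the robot, and variables do not carry over. Pictures are saved under pics/ and viewed, and the job is handed in when it is done.

Besides the shell and the picture viewer there is one more tool, called after "Request:" as name(argument=value, ...) on one line, values as JSON. servo_tool: Moves the arm, as the interface text tells. Its arguments: {"type":"object","properties":{"series":{"type":"array","items":{"type":"array","items":{"type":"number"}}},"force":{"type":"number"}},"required":["series"]}

```bash
mkdir -p pics
python3 - <<'E'
from station import *
import cv2
print(state(), hold_point_z)
for n in ("side","top","wrist"):
    d=get_image(n); cv2.imwrite(f"pics/{n}0.png",d["color"][:,:,::-1])
    print(n,{k:v for k,v in d.items() if k!="color"})
E
```

```text
{'clock': 0.0, 'joints': array([-1.30130857e+00,  3.79380725e-01,  1.73477204e+00, -6.22147112e-06,
        1.02851846e+00, -3.32676056e-02]), 'qvel': array([ 0.00078657,  0.00047858, -0.00052747,  0.0022051 ,  0.00110799,
       -0.00053031]), 'joint_efforts': array([ 2.71294730e-04, -7.63743639e+01, -4.34362400e+01,  6.50679041e-02,
        4.24968009e-02, -1.05583222e-04]), 'eef_pos': array([ 208.61566594, -667.77771672,  213.31205145]), 'tcp_rot': array([-3.31651050e-04,  8.05653174e-01, -5.92387266e-01, -4.25261385e-04]), 'wrist_force': array([-1.23698161,  0.3356399 ,  0.65324349]), 'moment': array([ 0.00125768, -0.01386375,  0.02298384]), 'opening': 0.9966119549606436} 18.8
side {'fx': 568.890777220115, 'fy': 568.890777220115, 'cx': 314.180587656744, 'cy': 241.47571939369962, 'k1': -0.05475598167497448, 'origin': array([380.41627343, 705.00287131, 972.83946725]), 'orientation': array([-0.09970878, -0.02959235,  0.33217947,  0.93746427])}
top {'fx': 536.8047847861613, 'fy': 536.8047847861613, 'cx': 311.6918251290801, 'cy': 239.26840711912786, 'k1': -0.09197015432832466, 'origin': array([ 466.2137182 ,   16.43220351, 1004.49992279]), 'orientation': array([ 0.71529322,  0.01402955, -0.01648731, -0.69848905])}
wrist {'fx': 376.5456679644776, 'fy': 376.5456679644776, 'cx': 311.7216723601222, 'cy': 245.8385729484498, 'k1': -0.024954585560366834, 'origin': array([ 281.18433999, -645.83868809,  384.33225024]), 'orientation': array([ 0.79852792, -0.10813101,  0.07965612, -0.58678424])}
```

View pics/side0.png

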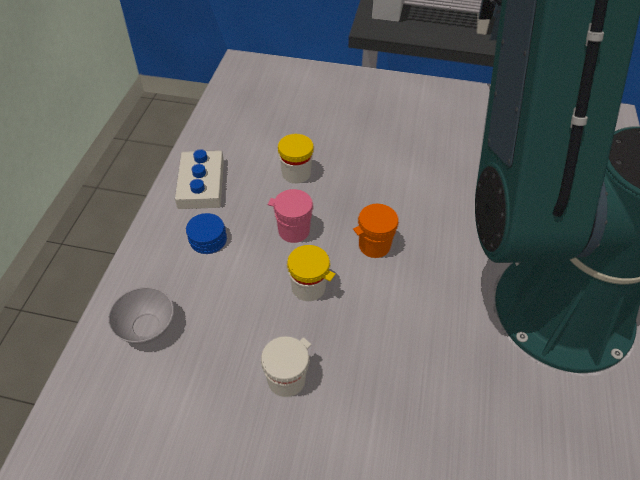

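View pics/top0.png

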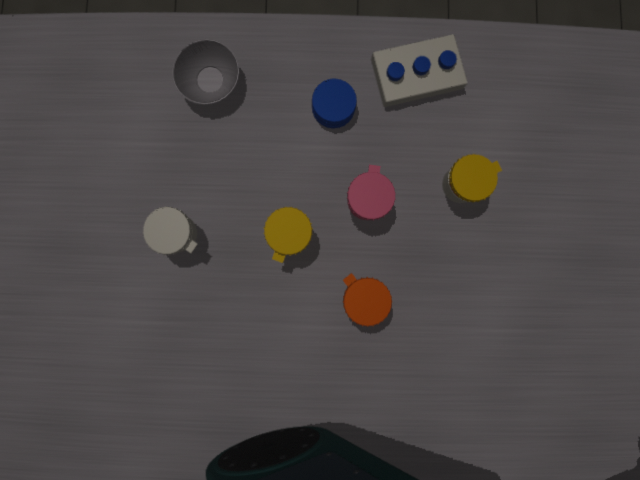

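View pics/wrist0.png

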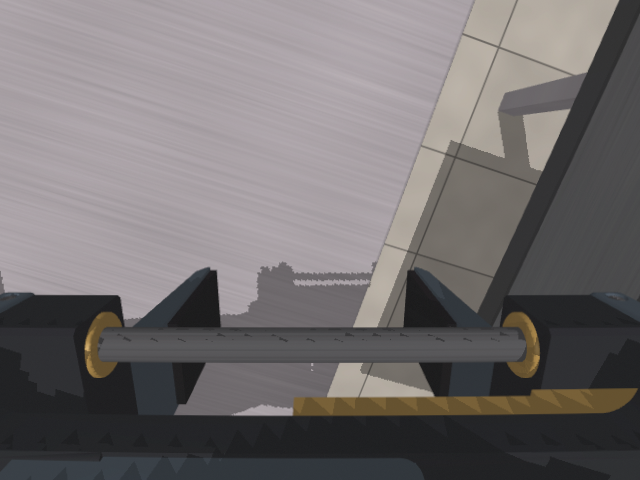

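The side view shows yellow lids at about (296,148) and (308,264), and the white one at (286,358). In the top view, yellow is at (474,178) and (288,231), white is at (167,231), and pink and orange decoys sit nearby. Next I measure them.

```bash
cat > h.py <<'E'
from station import *
import cv2, numpy as np
from scipy.spatial.transform import Rotation as R
def ray(d,u,v):
    K=np.array([[d["fx"],0,d["cx"]],[0,d["fy"],d["cy"]],[0,0,1.]])
    p=cv2.undistortPoints(np.array([[[u,v]]],float),K,np.array([d["k1"],0,0,0.]))[0,0]
    q=d["orientation"]; r=R.from_quat([q[1],q[2],q[3],q[0]]).apply([p[0],-p[1],-1.])
    return d["origin"],r/np.linalg.norm(r)
def plane(d,u,v,z):
    o,r=ray(d,u,v); return o+r*(z-o[2])/r[2]
def tri(*rs):
    A=sum(np.eye(3)-np.outer(r,r) for o,r in rs); b=sum((np.eye(3)-np.outer(r,r))@o for o,r in rs)
    return np.linalg.solve(A,b)
def blobs(d,kind="y",k=11):
    hsv=cv2.cvtColor(d["color"],cv2.COLOR_RGB2HSV)
    if kind=="y": m=cv2.inRange(hsv,(20,150,60),(32,255,255))
    else: m=cv2.inRange(hsv,(0,0,150 if kind=="w" else kind),(180,60,255))
    m=cv2.morphologyEx(m,cv2.MORPH_OPEN,cv2.getStructuringElement(cv2.MORPH_ELLIPSE,(k,k)))
    cs,_=cv2.findContours(m,cv2.RETR_EXTERNAL,cv2.CHAIN_APPROX_NONE)
    return [c for c in cs if cv2.contourArea(c)>150]
E
python3 - <<'E'
from h import *
for n in ("top","side"):
    d=get_image(n)
    for c in blobs(d,"y",21 if n=="top" else 9):
        (u,v),ax,an=cv2.fitEllipse(c); x,y,w,h=cv2.boundingRect(c)
        print(n,round(u,1),round(v,1),np.round(ax,1),(x,y,w,h),plane(d,u,v,90).round(1))
    if n=="top": print([d["color"][v,u] for u,v in ((474,178),(167,231),(180,200),(469,195),(288,245),(288,251))])
    im=cv2.resize(d["color"][100:400,220:420] if n=="side" else d["color"][130:350,120:520],None,fx=2 if n=='side' else 1.9,fy=2 if n=='side' else 1.9,interpolation=cv2.INTER_CUBIC)
    if n=="top": im=cv2.convertScaleAbs(im,alpha=1.6)
    cv2.imwrite(f"pics/{n}c.png",im[:,:,::-1])
E
```

```text
top 287.6 230.7 [46.5 47.5] (265, 207, 47, 49) [519.4  55.1  90. ]
top 473.5 177.4 [45.9 46.7] (450, 154, 47, 48) [ 619.7 -264.    90. ]
[array([120,  95,  10], dtype=uint8), array([123, 118, 109], dtype=uint8), array([82, 77, 79], dtype=uint8), array([120,  96,   9], dtype=uint8), array([127, 102,  15], dtype=uint8), array([125, 101,  13], dtype=uint8)]
side 309.1 263.8 [36.9 45. ] (287, 245, 46, 38) [516.8  61.1  90. ]
side 295.2 147.4 [27.7 34.9] (278, 134, 35, 28) [ 619. -259.   90.]
```

View pics/sidec.png

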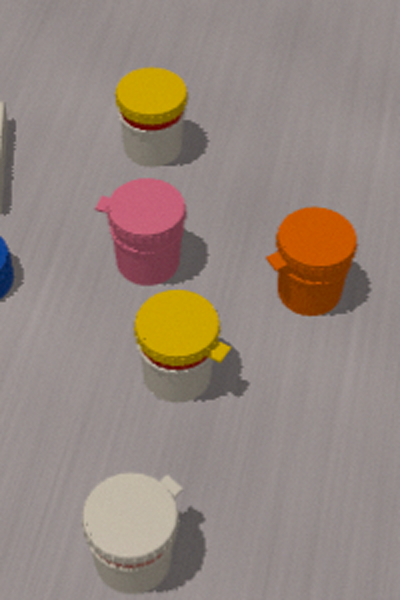

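View pics/topc.png

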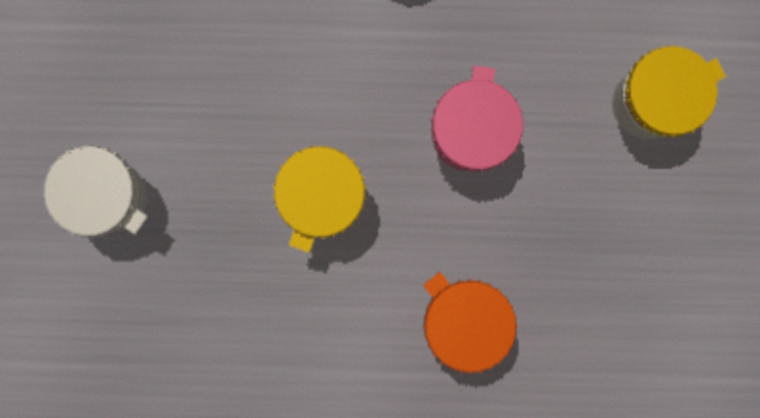

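Yellow A is at about (519,55) and B at about (619,-263.5). Neither is near the white lid. B goes first, pressed with shut fingers.

Request:
servo_tool(series=[[0.034,0.034,0,0,0,0,0],[0.034,0.034,0,0,0,0,0],[0.034,0.034,0,0,0,0,0],[0.034,0.034,0,0,0,0,0],[0.034,0.034,0,0,0,0,0],[0.034,0.034,0,0,0,0,0],[0.034,0.034,0,0,0,0,0],[0.034,0.034,0,0,0,0,0]], force=20)

```text
clock: 1.25
eef_pos: [481.7, -394.9, 214.0]
tcp_rot: [0.0, 0.806, -0.592, 0.0]
wrist_force: [-0.4, -0.3, 0.7]
opening: 0.153
```

Request:
servo_tool(series=[[0.034,0.033,0,0,0,0,0],[0.034,0.033,0,0,0,0,0],[0.034,0.033,0,0,0,0,0],[0.036,0.032,0,0,0,0,0],[0,0,-0.04,0,0,0,0],[0,0,-0.04,0,0,0,0],[0,0,-0.02,0,0,0,0],[0,0,0,0,0,0,0]])

```text
clock: 2.25
eef_pos: [618.1, -265.0, 113.0]
tcp_rot: [0.0, 0.806, -0.592, -0.001]
wrist_force: [-0.1, -0.1, 1.2]
opening: 0.002
```

Request:
servo_tool(series=[[0.001,0.001,-0.01,0,0,0,0],[0,0,-0.006,0,0,0,0],[0,0,-0.003,0,0,0,0],[0,0,-0.003,0,0,0,0],[0,0,-0.003,0,0,0,0],[0,0,-0.002,0,0,0,0],[0,0,-0.002,0,0,0,0],[0,0,0,0,0,0,0]])

```text
clock: 3.25
eef_pos: [619.9, -264.3, 85.3]
tcp_rot: [-0.0, 0.806, -0.592, 0.0]
wrist_force: [-0.5, 1.5, 3.6]
opening: 0.004
```

Request:
servo_tool(series=[[0,0,-0.002,0,0,0,0],[0,0,-0.002,0,0,0,0],[0,0,0,0,0,0,0]])

```text
clock: 3.62
eef_pos: [619.9, -264.2, 81.2]
tcp_rot: [-0.0, 0.806, -0.592, 0.0]
wrist_force: [-1.3, 0.8, 4.6]
opening: 0.004
```

Request:
servo_tool(series=[[0,0,-0.001,0,0,0,0],[0,0,-0.001,0,0,0,0],[0,0,0,0,0,0,0]])

```text
clock: 4.0
eef_pos: [620.0, -264.3, 80.2]
tcp_rot: [-0.0, 0.806, -0.592, 0.0]
wrist_force: [-6.2, 2.2, 17.2]
opening: 0.004
```

The force jump to 17 N at z=80.2 shows the lid is home. I retract and move to A.

Request:
servo_tool(series=[[0,0,-0.001,0,0,0,0],[0,0,0.02,0,0,0,0],[0,0,0.05,0,0,0,0],[0,0,0.05,0,0,0,0],[-0.016,0.053,0,0,0,0,0],[-0.017,0.053,0,0,0,0,0],[-0.017,0.053,0,0,0,0,0],[-0.017,0.053,0,0,0,0,0]])

```text
clock: 5.0
eef_pos: [552.1, -50.7, 198.4]
tcp_rot: [-0.0, 0.806, -0.592, 0.0]
wrist_force: [1.0, 0.8, 0.1]
opening: 0.003
```

Request:
servo_tool(series=[[-0.017,0.053,0,0,0,0,0],[-0.017,0.053,0,0,0,0,0],[0,0,0,0,0,0,0],[0,0,0,0,0,0,0]])

```text
clock: 5.5
eef_pos: [519.1, 53.8, 198.3]
tcp_rot: [-0.0, 0.806, -0.592, 0.0]
wrist_force: [0.5, -0.4, 0.4]
opening: 0.003
```

Request:
servo_tool(series=[[0,0.002,-0.04,0,0,0,0],[0,0,-0.04,0,0,0,0],[0,0,-0.018,0,0,0,0],[0,0,-0.005,0,0,0,0],[0,0,-0.003,0,0,0,0],[0,0,-0.003,0,0,0,0],[0,0,-0.003,0,0,0,0],[0,0,0,0,0,0,0]])

```text
clock: 6.5
eef_pos: [519.5, 55.9, 86.7]
tcp_rot: [-0.001, 0.806, -0.592, 0.001]
wrist_force: [1.0, -1.0, 2.8]
opening: 0.004
```

Request:
servo_tool(series=[[0,0,-0.002,0,0,0,0],[0,0,-0.002,0,0,0,0],[0,0,0,0,0,0,0]])

```text
clock: 6.88
eef_pos: [519.5, 55.8, 82.6]
tcp_rot: [-0.0, 0.806, -0.592, 0.001]
wrist_force: [0.5, -1.6, 3.4]
opening: 0.002
```

Request:
servo_tool(series=[[0,0,-0.0015,0,0,0,0],[0,0,-0.001,0,0,0,0],[0,0,-0.001,0,0,0,0],[0,0,0,0,0,0,0]])

```text
clock: 7.38
eef_pos: [519.6, 55.9, 80.1]
tcp_rot: [-0.0, 0.806, -0.592, 0.001]
wrist_force: [-7.2, -1.9, 26.7]
opening: 0.008
```

Home here too (26.7 N at z=80.1). I'll lift clear and check.

Request:
servo_tool(series=[[0,0,0.02,0,0,0,0],[0,0,0.05,0,0,0,0],[0,0,0.05,0,0,0,0],[0,-0.05,0.03,0,0,0,0],[0,-0.06,0,0,0,0,0],[0,-0.06,0,0,0,0,0],[0,-0.06,0,0,0,0,0],[0,-0.06,0,0,0,0,0]])

```text
clock: 8.38
eef_pos: [518.4, -236.1, 228.8]
tcp_rot: [-0.0, 0.806, -0.592, 0.0]
wrist_force: [0.9, 0.2, -0.3]
opening: 0.01
```

Request:
servo_tool(series=[[0,-0.06,0,0,0,0,0],[0,-0.06,0,0,0,0,0],[0,-0.06,0,0,0,0,0],[0,-0.06,0,0,0,0,0],[0,-0.06,0,0,0,0,0],[0,0,0,0,0,0,0],[0,0,0,0,0,0,0]])

```text
clock: 9.25
eef_pos: [518.5, -533.7, 228.1]
tcp_rot: [-0.0, 0.806, -0.592, -0.0]
wrist_force: [-0.1, 0.7, 0.5]
opening: 0.005
```

Run:
```python
from h import *
s=state();print(s["clock"],s["eef_pos"],s["wrist_force"])
for n in ("top","side"):
    d=get_image(n)
    for c in blobs(d,"y",21 if n=="top" else 9):
        (u,v),ax,an=cv2.fitEllipse(c); print(n,round(u,1),round(v,1),np.round(ax,1),plane(d,u,v,80).round(1))
    im=cv2.resize(d["color"][100:400,220:420],None,fx=2,fy=2,interpolation=cv2.INTER_CUBIC) if n=="side" else d["color"]
    cv2.imwrite(f"pics/{n}1.png",im[:,:,::-1])
```

```text
9.25 [ 518.50573964 -533.68696132  228.08638969] [-0.12631386  0.70959261  0.47650536]
top 287.9 231.1 [46.1 46.5] [519.4  55.   80. ]
top 471.6 178.4 [45.1 46.3] [ 619.5 -263.6   80. ]
side 309.0 267.0 [36.8 44.6] [516.7  61.3  80. ]
side 295.2 151.1 [27.7 34.7] [ 618.9 -257.5   80. ]
```

View pics/side1.png

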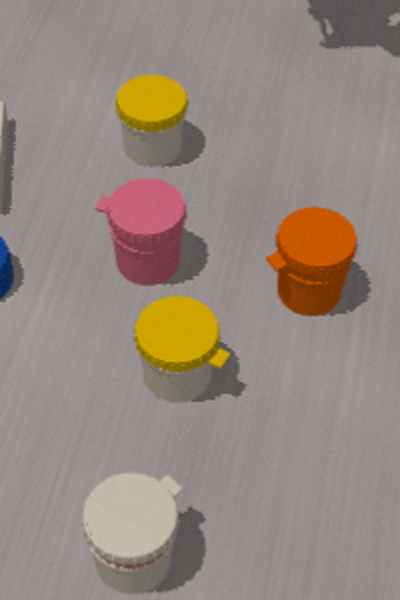

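View pics/top1.png

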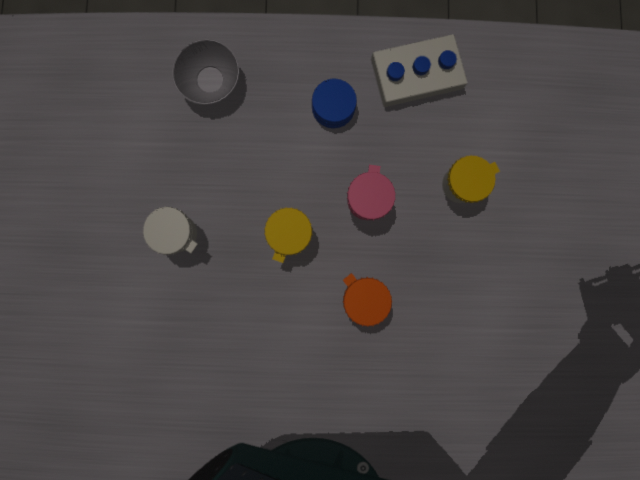

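The crops show both yellow lids (crop pixels (152,102) and (177,332)) with no red band. The white lid (130,515) still shows its band, and all the tubs are upright and in place.

```bash
python3 -c "
from station import *
print(hand_in())"
```

```text
the job is handed in; nothing more can be done
None
```

I pressed both yellow lids home with the shut fingertips and handed the job in. The clock read about 9.3 s at my last check, with the arm clear of everything. `hand_in()` gave no verdict.

- **Yellow lids:** each one met its hard stop. The lid at about (620, -264) stopped at z = 80.2 mm with 17 N, and the one at about (519, 55) at z = 80.1 mm with 27 N. In the last side view the red band is hidden on both.
- **White lid:** I never touched it, and its red band still shows. I judged this from the picture and did not measure its height.
- **Tubs:** all three stand upright in the last pictures. The yellow lid centres moved by less than 1 mm in the top view.
- **Disagreement:** the side view puts the yellow lid centres about 3–7 mm off from the top view, both before and after. My side-view outlines included the lid skirts, so I used the top view.

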